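# Light-guide check with clip-on slit

### The arm

A 6-joint arm with a two-finger parallel gripper is mounted at the origin on the work surface. World frame = base frame: x ahead of the robot, y to its left, z up, the work surface at z = 0. Lengths are in m, angles in degrees, forces in N, time in s.
With the tool pointing down it reaches from about 0.375 to 0.9 m from the base axis. Payload 3.1 kg.
Tool frame: the origin (TCP) lies between the finger pads, 19 mm behind the fingertips; this is the grasp point; z points along the fingers, y is the direction in which the jaws open and shut (so a half turn about z gives the same grasp; the last joint's range is limited). The gripper opens to 87 mm and grips with 3 to 60 N. Pads are 19 mm wide; open, the fingers measure 117 mm over their backs; the gripper's body (75 mm by 190 mm) begins 51 mm behind the grasp point.
Start: joints at [65.861, 30.224, 82.088, -0, 67.689, -10.227], TCP at [0.15, 0.607, 0.241] pointing down, gripper open.
Joint ranges: [-176.69, 176.69], [-43.24, 126.21], [12.49, 139.97], [-82, 262], [0, 151.66], [-163.58, 163.58]. Speed limits (degrees/s): [159.86, 159.86, 180, 180, 180, 180].

### API

Orientations are given as a 3x3 rotation matrix whose columns are the frame's x, y, z axes.
In Python, from rig import readout, capture, camera_model, bot, spot_in, regions_of gives the robot as it stands.
- The arm moves only by the tool send_rows, never from a script. Its argument "moves" is a list that holds one entry, the list of rows, each a list of 7 numbers: the turn, a rotation vector about the tool's x, y, z in degrees, then the shift along the tool's x, y, z in cm, then the opening, from -1 (shut) to 1 (fully open). A call has exactly 5 rows; each row shifts and turns the commanded pose from where the row before left it, along the tool's axes as they then stand; what a row does not reach is not made up. A row lasts 1/10 s, in which the tool goes at most 50 mm and 8.59 degrees, less where a joint would pass 70% of its speed; a pose out of reach is approached as far as the arm can. A call with a gripper value outside its range is refused whole. The fingers move at their own pace and stop on an object; the grip force is fixed at half the most. Time passes only in rows, so rows that do not move let the fingers close, or fill a call up. It gives the time, the measured TCP pose, the force and the opening at its end, in the units of the state.
- readout.read_state(): the state, without advancing time (a new reading comes with each control period).
- capture(name): name is "scene" or "top" or "wrist"; returns the picture (480x640x3 uint8, blue, green, red); there is no depth.
- camera_model(name): a dict with "camera_matrix" (3x3 intrinsics, pixels), "pose" (4x4, takes a point from camera to world coordinates). Camera axes: x right, y up, looking along -z (the intrinsics and any distortion apply to the point x, -y, -z); pixel columns grow to the right and rows downward; lengths in m; the calibration is good to about 2 mm. A picture is of the moment at which its call begins: read the wrist's pose just before it. camera_model takes no time and is no camera call; for the wrist camera it gives the pose at the moment of the call.
- bot.hand_in(): hands the job in, once; it reports no verdict.
Trained networks look in the newest picture that a camera, given by its name, has taken for a name from the list of things; names that differ only in an ending like _2 or _b are one class to them, and where a whole thing is asked for, a point or a joint stands for the part that bears it (a point fixed in the world has none). Each returns a list of dicts, best first, with "p" (0 to 1); they miss things now and then, are a little off and sometimes report something else, mostly with a low value. They report only what shows in the picture. A call takes as long as a camera call.
- spot_in(camera, thing): "location" ([x, y, z] in m, in world coordinates, good to about 4 mm: the middle of the surface that is visible of it).
- regions_of(camera, thing): "mask" (480x640 bool, what is visible of it).
The state is a dict: "time_s": time; "joint_positions": joint angles; "qvel": joint speeds; "tau": joint torques, N m; "position": TCP position; "tcp_rot": TCP orientation; "force": force on the tool from outside, world axes, zero at the start; "moment": the same for the moment, N m; "opening": opening from 0.0 (shut) to 1.0 (fully open).
Only numpy, scipy, OpenCV 4.12 (cv2) and the standard library are available. Lean on these libraries where they do the work, as an engineer would, in place of code of your own. Each camera call takes 0.05 s, during which the arm holds its last target. There are 200 camera calls.

### The job

Move the sprung clip with the slit shade from its parking strip onto the top edge of the tester's hood plate, so that the shade hangs on the receiver side with its slit in front of the lamp's hole, and let go of it. Then take the rectangular prism out of the rack by its two frosted faces, never touching its clear end windows, and hold it upright midway between lamp and receiver, centred in the beam with the beam passing squarely through both windows. Finish while still holding it there, with the clip still in place, and leave the other light guides and loose things undisturbed.

Things in the scene. Friction and masses are not known exactly. Their poses are not given: they have to be found in the camera images.
- tester: fixed light tester: base 90 x 350 x 12 mm; along its y axis stand a grey lamp (50 mm wide, y -180 to -120 mm, top 113 mm high, snout to the hood 16 mm across), a dark hood plate at y -90, and a grey receiver (50 mm wide, y 110 to 155, top 113 mm, black lens tube out to y 102). The beam runs along +y, 88 mm above the table, through free space. Origin: centre of the underside, on the table
- hood_edge (a point): middle of the top edge of the hood plate, 120 mm above the table; the plate is upright, 4 mm thick (along y), 70 mm wide (along x), with a 16 mm square hole for the beam, centred 32 mm below this point. Axes as the tester's: x along the edge, +y towards the receiver
- beam_mid (a point): point on the beam midway, 90 mm from the hood plate and 88 mm above the table; y is the beam's direction. The prism's middle belongs here
- clip: sprung steel clip like a clothes peg, jaws down, two handles up, with a dark slit shade hanging on its +y side. Origin on the hinge axis (x); z up; jaws and handles open along y. Jaws 20 mm wide, reaching 32 mm below the hinge; parked or rightly seated, a plate's top edge lies 12 mm below the hinge. About 53 g. Squeezed, the shade's half leans out 0.3 rad, so its foot swings out 20 mm
- clip_grip (a point): grasp point between the handles, 30 mm above the hinge. Handles 20 mm wide, splayed to 40 mm over their outsides at their tops (44 mm above the hinge) at rest; squeezed together along y (about 10 N overcomes the spring; grip with 25 N or more) they stop parallel, 15 mm over their outsides
- clip_jaw (a joint): opening of the clip: 0 rad when biting a 4 mm plate, 0.6 squeezed fully open; the jaws then gape 10 mm where the plate's edge belongs and 20 mm at their tips
- slit (a point): centre of the slit in the shade, 45 mm below the hinge and 7 mm to the clip's +y side; the shade is 40 mm wide, 2 mm thick, reaches 66 mm below the hinge, its slit 10 mm wide and 31 mm tall
- strip: fixed aluminium parking strip: base 95 x 70 x 8 mm with an upright plate 95 mm wide (x), 4 mm thick (y), its top edge 70 mm above the table, on which the clip is parked, its shade on the strip's +y side. Origin: centre of the underside, on the table
- prism: clear-ended prism light guide, upright, 60 mm tall, 14 mm between its two whitish frosted faces (+-x, 20 mm wide), 26 mm between its clear end windows (+-y). Origin: centre of its underside; it stands in the rack with its underside 6 mm above the table and its upper 45 mm above the rack. Weighs about 36 g. A good grasp closes along x with the TCP 40 mm above its underside and lifts straight up
- prism_mid (a point): middle of the prism, 30 mm above its underside
- window_a: clear window on the prism's +y end: 10 mm wide (x), 56 mm tall, stands 3 mm proud of the frosted block, set back 2 mm from each frosted face; not to be touched. Its origin is the prism's
- window_b: the same at the -y end
- rack: fixed grey rack 50 (x) x 150 (y) x 21 mm; the prism stands in its middle slot, 15 mm deep with 1 mm clearance all round, frosted faces to the rack's +-x. Origin: centre of the underside, on the table
- round_guide: round light guide, a 13 mm rod 55 mm tall, standing 48 mm from the prism in the rack; leave it there
- blade_guide: flat light guide, 8 x 26 mm and 50 mm tall, standing 48 mm from the prism on the other side of the rack; leave it there
- shell_a: loose white moulded housing, 95 x 26 x 14 mm, lying on the mat; leave alone
- shell_b: second such housing; leave alone
- driver: screwdriver lying on the mat; leave alone
- flux: small closed bottle, 40 mm across, 75 mm tall; leave alone
- tin: small open tin, 56 mm across, 50 mm tall; leave alone

How it is judged (in metres and radians):
On the way, in this order (a step that is already met when the one before it is completed fails the run):
1. the clip bites the hood plate's top edge, shade on the receiver side, slit in front of the hole, let go (x of clip in the frame of hood_edge between -0.007 and 0.007 m and y of clip in the frame of hood_edge between -0.006 and 0.006 m and z of clip in the frame of hood_edge between 0.004 and 0.021 m and y of slit in the frame of hood_edge above 0.002 m and angle between the y axis of clip and the y axis of hood_edge, either way round below 0.2 rad and angle between clip's own z axis and vertical below 0.2 rad and contact force between clip and tester above 1 N and contact force between clip and the fingers below 0.1 N and linear speed of clip below 0.03 m/s), for 0.3 s.
2. the prism is lifted clear of the rack in the fingers, the clip still on the hood (all of step 1 and contact force between prism and the fingers above 2 N and contact force between prism and rack below 0.05 N and height (world z) of prism above 0.03 m), for 0.2 s.
At the end, for the whole second after the job is handed in: Clip at rest on the hood edge, let go: hinge 4-21 mm above it, within 7 mm of its middle, 6 mm of its plane, 0.2 rad square, shade to receiver. Prism held still in the fingers: middle within 5 mm of the beam sideways, 14 mm in height, 25 mm along it of midway; square and upright to 0.14 rad (all of step 1 and contact force between prism and the fingers above 2 N and contact force between prism and rack below 0.05 N and x of prism_mid in the frame of beam_mid between -0.005 and 0.005 m and y of prism_mid in the frame of beam_mid between -0.025 and 0.025 m and z of prism_mid in the frame of beam_mid between -0.014 and 0.014 m and angle between the y axis of prism and the y axis of beam_mid, either way round below 0.14 rad and angle between prism's own z axis and vertical below 0.14 rad and contact force between prism and tester below 0.05 N and linear speed of prism below 0.02 m/s); the arm keeps its last pose, push and grip.
It fails at once if the fingers touched a clear window of the prism (contact force between any of window_a, window_b and the fingers above 0.3 N).
It fails at once if a bystander was disturbed (moved more than 15 mm) (distance of any of round_guide, blade_guide, shell_a, shell_b, driver, flux, tin from where it was at the start of the episode above 0.015 m).
It also fails if it takes over 48 s, if anything falls off the work surface, if the arm or the gripper's body presses on something with over 40 N, if the wrist force passes 120 N, or if a joint passes its speed limit or range.

## Working session

There is one attempt and no reset: what is moved stays moved. The work goes in short steps, Python scripts to look and compute and a tool call to move; the robot and the scene stay as the last step left them, time stands still between calls to the robot, and variables do not carry over. Pictures are saved under pics/ and viewed, about 8 in all and at most 12, crops included, and the job is handed in when it is done.

Besides the shell and the picture viewer there is one more tool, called as name([rows], argument=value, ...), one row to a line, values as JSON. send_rows: Moves the arm, as the interface text tells. Its arguments: {"type":"object","properties":{"moves":{"type":"array","items":{"type":"array","items":{"type":"array","items":{"type":"number"}}}}},"required":["moves"]}

```bash
ls; mkdir -p pics
cat > h.py <<'E'
import numpy as np, cv2
from rig import readout, capture, camera_model, bot, spot_in, regions_of
def proj(cam,P,cm=None):
    m=cm or camera_model(cam);K=np.array(m["camera_matrix"]);T=np.array(m["pose"])
    p=(np.atleast_2d(P)-T[:3,3])@T[:3,:3]; p=p*[1,-1,-1]
    q=p@K.T; return q[:,:2]/q[:,2:]
def ray(cam,uv,z,cm=None):
    m=cm or camera_model(cam);K=np.array(m["camera_matrix"]);T=np.array(m["pose"])
    uv=np.atleast_2d(uv); d=np.c_[uv,np.ones(len(uv))]@np.linalg.inv(K).T*[1,-1,-1]@T[:3,:3].T
    o=T[:3,3]; return o+d*((z-o[2])/d[:,2])[:,None]
E
python3 - <<'E'
from h import *
np.set_printoptions(precision=4,suppress=True)
s=readout.read_state();print(s)
for c in("top","scene"):
    im=capture(c);cv2.imwrite(f"pics/{c}0.png",im);m=camera_model(c);print({k:np.array(v) if k!='x' else v for k,v in m.items()})
    for t in["tester","clip","strip","prism","rack","round_guide","blade_guide"]:
        print(c,t,[(np.round(d["location"],3),round(d["p"],2)) for d in spot_in(c,t)[:2]])
E
```

```text
pics
{'time_s': 0.0, 'joint_positions': array([ 65.8601,  30.2783,  82.1575,  -0.0014,  67.6897, -10.2259]), 'qvel': array([-0.0269, -0.012 , -0.0367,  0.0318,  0.0851, -0.007 ]), 'tau': array([  0.0008, -44.0044, -17.6594,   0.0634,   0.0582,  -0.0002]), 'position': array([0.15  , 0.606 , 0.2403]), 'tcp_rot': array([[-0.9707,  0.2405, -0.0009],
       [ 0.2405,  0.9707, -0.002 ],
       [ 0.0004, -0.0022, -1.    ]]), 'force': array([ 0.9383,  0.0311, -0.4983]), 'moment': array([ 0.0097, -0.0208, -0.0268]), 'opening': 1.0025816857063012}
{'camera_matrix': array([[605.0153,   0.    , 317.0263],
       [  0.    , 605.0153, 242.6869],
       [  0.    ,   0.    ,   1.    ]]), 'pose': array([[-0.0069,  0.9839, -0.1786,  0.2815],
       [-0.9999, -0.0047,  0.0131, -0.0025],
       [ 0.012 ,  0.1787,  0.9838,  1.528 ],
       [ 0.    ,  0.    ,  0.    ,  1.    ]])}
top tester [(array([ 0.659, -0.067,  0.012]), 0.64)]
top clip [(array([ 0.462, -0.215,  0.106]), 0.7)]
top strip [(array([ 0.444, -0.207,  0.004]), 0.96), (array([0.455, 0.194, 0.063]), 0.22)]
top prism [(array([ 0.38 , -0.41 ,  
[... 302 characters left out ...]
.1866],
       [  0.    ,   0.    ,   1.    ]]), 'pose': array([[-0.5501, -0.706 ,  0.4461,  1.022 ],
       [ 0.8349, -0.4748,  0.2783,  0.2852],
       [ 0.0154,  0.5255,  0.8506,  1.0453],
       [ 0.    ,  0.    ,  0.    ,  1.    ]])}
scene tester [(array([ 0.68 , -0.064,  0.009]), 0.69), (array([ 0.592, -0.328,  0.033]), 0.49)]
scene clip [(array([ 0.469, -0.209,  0.083]), 0.75)]
scene strip [(array([ 0.452, -0.204,  0.005]), 0.6)]
scene prism [(array([0.46 , 0.208, 0.056]), 0.65), (array([ 0.452, -0.204,  0.005]), 0.31)]
scene rack [(array([0.467, 0.218, 0.019]), 0.9), (array([ 0.682, -0.064,  0.01 ]), 0.31)]
scene round_guide []
scene blade_guide [(array([0.456, 0.157, 0.046]), 0.62)]
```

View pics/top0.png

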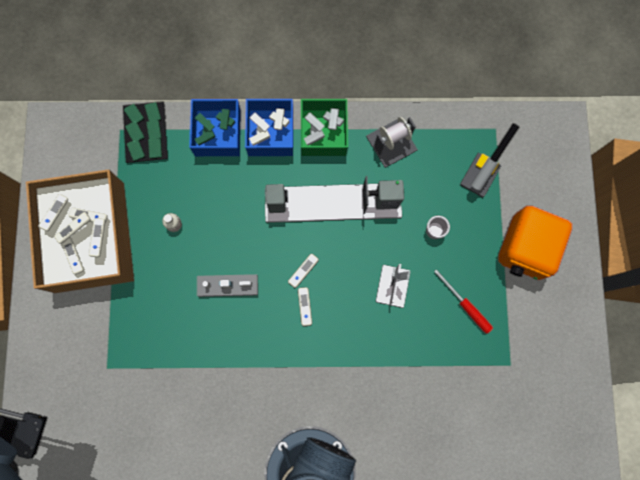

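View pics/scene0.png

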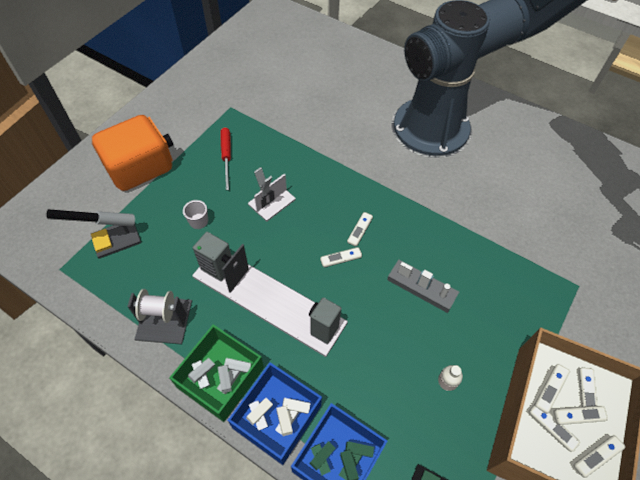

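The top view shows the tester with its lamp at the right (world −y) and its receiver at the left, around px (335,203). The strip with the clip is at (393,286), and the rack at (227,286) with the prism in the middle. Next I'll measure the yaws and the wrist-camera mount.

Run:
```python
from h import *
np.set_printoptions(precision=4,suppress=True)
s=readout.read_state();m=camera_model("wrist");T=np.array(m["pose"])
R=s["tcp_rot"];print("cam in tool",R.T@(T[:3,3]-s["position"]),"\n",R.T@T[:3,:3],"\nK",np.array(m["camera_matrix"]))
im=capture("top")
for t,z in(("rack",.021),("strip",.008),("tester",.012)):
    r=regions_of("top",t)[0];k=r["mask"].astype(np.uint8)
    if t!="rack": k&=(im.min(2)>170).astype(np.uint8)
    b=cv2.boxPoints(cv2.minAreaRect(cv2.findNonZero(k)))
    P=ray("top",b,z);print(t,r["p"],P[:,:2].mean(0));print(P[:,:2]);
    for e in(P[1]-P[0],P[2]-P[1]):print(np.linalg.norm(e),np.degrees(np.arctan2(e[1],e[0])))
big=np.vstack([cv2.resize(im[255:315,180:430],None,fx=3,fy=3,interpolation=2),cv2.resize(im[170:230,250:420],(750,265),interpolation=2)])
cv2.imwrite("pics/crop1.png",big)
```

```text
cam in tool [ 0.0771 -0.001  -0.1433] 
 [[-0.0011  0.9594  0.2822]
 [ 1.      0.0011  0.    ]
 [-0.0003  0.2822 -0.9594]] 
K [[340.4342   0.     317.3689]
 [  0.     340.4342 233.224 ]
 [  0.       0.       1.    ]]
rack 0.95 [0.449  0.2041]
[[0.4728 0.2821]
 [0.4773 0.1289]
 [0.4251 0.1265]
 [0.4208 0.2789]]
0.15332782678059542 -88.31449333836328
0.05223444905000328 -177.42143480184134
strip 0.91 [ 0.4503 -0.2146]
[[ 0.4074 -0.1692]
 [ 0.5074 -0.1917]
 [ 0.4931 -0.2603]
 [ 0.3934 -0.237 ]]
0.10248473342170367 -12.683221757774067
0.07006111304074711 -101.75225611484787
tester 0.81 [ 0.6641 -0.0651]
[[ 0.703   0.1112]
 [ 0.7139 -0.2395]
 [ 0.6249 -0.2396]
 [ 0.6145  0.1076]]
0.35082997129652377 -88.2287027280243
0.0889773072120874 -179.95516383988212
```

View pics/crop1.png

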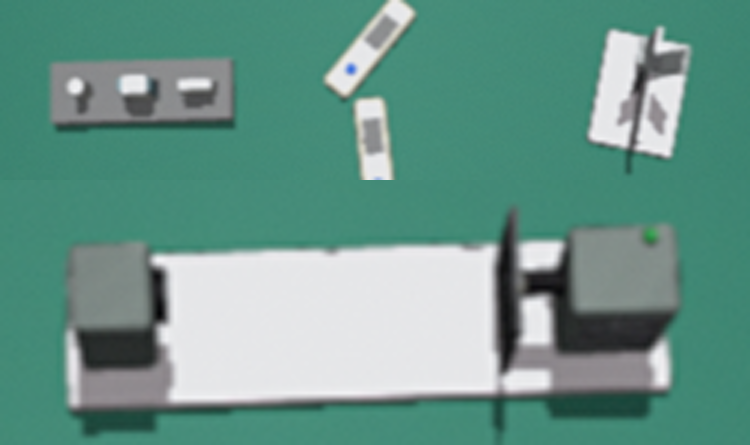

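The shade is hard to see from above, so I'll use the wrist camera on the way. First I move over the rack.

send_rows([
  [[0,0,0,-3.7,-3.1,-0.5,1],[0,0,0,-3.7,-3.1,-0.5,1],[0,0,0,-3.7,-3.1,-0.5,1],[0,0,0,-3.7,-3.1,-0.5,1],[0,0,0,-3.7,-3.1,-0.5,1]],
])

```text
time_s: 1.5
position: [0.2934, 0.4103, 0.2666]
tcp_rot: [[-0.971, 0.24, 0.001], [0.24, 0.971, 0.0], [-0.0, 0.0, -1.0]]
force: [1.3, 0.3, 0.2]
opening: 1.001
```

send_rows([
  [[0,0,0,-3.7,-3.1,-0.5,1],[0,0,0,-3.7,-3.1,-0.5,1],[0,0,0,-3.7,-3.1,-0.5,1],[0,0,0,-3.7,-3.1,-0.5,1],[0,0,0,-3.7,-3.1,-0.5,1]],
])

```text
time_s: 2.0
position: [0.4358, 0.2151, 0.2918]
tcp_rot: [[-0.971, 0.241, 0.001], [0.241, 0.971, 0.0], [-0.001, 0.001, -1.0]]
force: [0.7, 0.6, 0.4]
opening: 1.0
```

Run:
```python
from h import *
import pickle
np.set_printoptions(precision=4,suppress=True)
m=camera_model("wrist");im=capture("wrist");cv2.imwrite("pics/w_rack.png",im);pickle.dump(m,open("w_rack.pkl","wb"))
for t in("rack","prism","round_guide","blade_guide","window_a"):
    for r in regions_of("wrist",t)[:1]:
        b=cv2.boxPoints(cv2.minAreaRect(cv2.findNonZero(r["mask"].astype(np.uint8))))
        z={"rack":.021,"prism":.066,"round_guide":.061,"blade_guide":.056}.get(t,.06)
        P=ray("wrist",b,z,m)[:,:2];print(t,r["p"],b.round(),P.mean(0),P)
```

```text
rack 0.63 [[249. 206.]
 [366. 176.]
 [377. 217.]
 [260. 247.]] [0.4514 0.2039] [[0.4252 0.13  ]
 [0.4238 0.2779]
 [0.4769 0.2804]
 [0.4797 0.1272]]
prism 0.97 [[298. 210.]
 [322. 205.]
 [326. 226.]
 [302. 231.]] [0.4477 0.2053] [[0.4348 0.1925]
 [0.436  0.2194]
 [0.4606 0.2183]
 [0.4595 0.1909]]
round_guide 0.47 [[343. 202.]
 [352. 197.]
 [360. 213.]
 [351. 217.]] [0.4473 0.2505] [[0.4389 0.2426]
 [0.4363 0.2537]
 [0.4557 0.2584]
 [0.4584 0.2472]]
blade_guide 0.6 [[259. 223.]
 [286. 216.]
 [289. 230.]
 [262. 237.]] [0.4491 0.1592] [[0.4404 0.1435]
 [0.4402 0.1758]
 [0.4577 0.1752]
 [0.458  0.1425]]
window_a 0.58 [[319. 206.]
 [324. 206.]
 [324. 223.]
 [319. 223.]] [0.4477 0.216 ] [[0.4375 0.2156]
 [0.4389 0.2211]
 [0.458  0.2164]
 [0.4566 0.2109]]
```

View pics/w_rack.png

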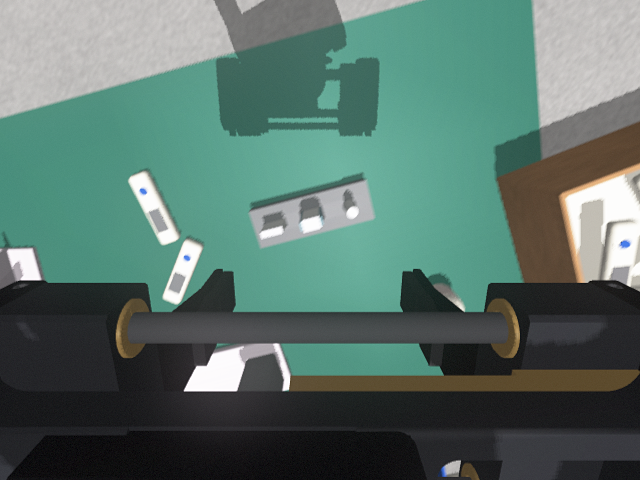

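send_rows([
  [[0,0,0,-1.2,-4.2,0,1],[0,0,0,-1.2,-4.2,0,1],[0,0,0,-1.2,-4.2,0,1],[0,0,0,-1.2,-4.2,0,1],[0,0,0,-1.2,-4.2,0,1]],
])

```text
time_s: 2.8
position: [0.4419, -0.001, 0.2912]
tcp_rot: [[-0.972, 0.237, -0.0], [0.237, 0.972, 0.0], [0.0, 0.0, -1.0]]
force: [1.1, -0.5, 1.1]
opening: 1.002
```

send_rows([
  [[0,0,0,-1.2,-4.2,0,1],[0,0,0,-1.2,-4.2,0,1],[0,0,0,-1.2,-4.2,0,1],[0,0,0,-1.2,-4.2,0,1],[0,0,0,-1.2,-4.2,0,1]],
])

```text
time_s: 3.3
position: [0.4506, -0.2193, 0.2911]
tcp_rot: [[-0.971, 0.237, -0.0], [0.237, 0.971, 0.001], [0.0, 0.001, -1.0]]
force: [1.0, 0.4, 0.2]
opening: 1.0
```

The wrist view shows the rack at about px (313,212) with the prism in its middle (313,217). The gripper body runs wide along the jaw axis. Now the strip.

Run:
```python
from h import *
import pickle
np.set_printoptions(precision=4,suppress=True)
m=camera_model("wrist");im=capture("wrist");pickle.dump(m,open("w_strip.pkl","wb"));cv2.imwrite("pics/w_stripfull.png",im)
for t in("clip","slit","strip"):
    print(t,[(d["location"],d["p"]) for d in spot_in("wrist",t)[:1]])
    for r in regions_of("wrist",t)[:1]:
        b=cv2.boxPoints(cv2.minAreaRect(cv2.findNonZero(r["mask"].astype(np.uint8))));print(b.round())
c=proj("wrist",[0.452,-.21,.06],m)[0].astype(int);print(c)
x0,y0=max(c[0]-100,0),max(c[1]-75,0);print(x0,y0)
cv2.imwrite("pics/w_strip.png",cv2.resize(im[y0:y0+150,x0:x0+200],(800,600),interpolation=2))
```

```text
clip [([0.4684, -0.2132, 0.11], 0.98)]
[[303. 197.]
 [346. 197.]
 [346. 242.]
 [303. 242.]]
slit [([0.4629, -0.2154, 0.1035], 0.75)]
[[303. 199.]
 [345. 198.]
 [346. 242.]
 [304. 243.]]
strip [([0.4406, -0.2133, 0.0101], 0.65)]
[[294. 157.]
 [351. 156.]
 [353. 245.]
 [296. 247.]]
[326 204]
226 129
```

View pics/w_strip.png

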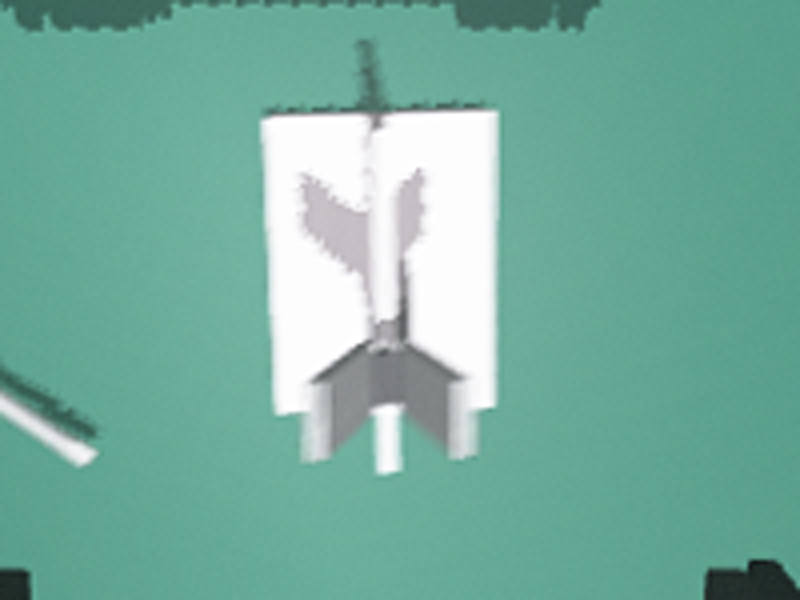

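The clip's handles splay left and right (crop px 302–477) over the plate. The dark shade edge shows at crop (403,290), on the right, which is the world +y side and matches the receiver side. Next I turn the pixels into positions.

Run:
```python
from h import *
import pickle
np.set_printoptions(precision=4,suppress=True)
m=pickle.load(open("w_strip.pkl","rb"))
f=lambda p,z:ray("wrist",np.array(p,float)/4+[226,129],z,m)[:,:2]
h=f([(302,460),(477,457),(330,385),(448,380)],.126);print("handles",h,h.mean(0))
e=f([(388,472),(372,122)],.070);d=e[1]-e[0];print("plate edge",e,e.mean(0),np.linalg.norm(d),np.degrees(np.arctan2(d[1],d[0])))
b=f([(275,412),(497,407),(498,110),(263,120)],.008);print("base",b,b.mean(0))
for d in(b[2]-b[1],b[3]-b[0]):print(np.degrees(np.arctan2(d[1],d[0])))
print(readout.read_state()["time_s"])
```

```text
handles [[ 0.4703 -0.2406]
 [ 0.4795 -0.2   ]
 [ 0.4539 -0.2296]
 [ 0.4593 -0.2025]] [ 0.4658 -0.2182]
plate edge [[ 0.4967 -0.2249]
 [ 0.4016 -0.2064]] [ 0.4492 -0.2156] 0.09692732550712362 168.9553086299186
base [[ 0.4885 -0.2598]
 [ 0.5041 -0.1891]
 [ 0.4118 -0.1688]
 [ 0.3975 -0.2394]] [ 0.4505 -0.2143]
167.58116569256416
167.39552716476754
3.65
```

send_rows([
  [[0,0,-1.3,-1.5,0.5,3.5,1],[0,0,0,0,0,4.5,1],[0,0,0,0,0,4.5,1],[0,0,0,0,0,3.5,1],[0,0,0,0,0,1.7,1]],
])

```text
time_s: 4.15
position: [0.4647, -0.2153, 0.1116]
tcp_rot: [[-0.976, 0.216, -0.004], [0.216, 0.976, 0.004], [0.005, 0.003, -1.0]]
force: [-0.5, -0.2, -0.1]
opening: 1.0
```

send_rows([
  [[0,0,0,0,0,0,-1],[0,0,0,0,0,0,-1],[0,0,0,0,0,0,-1],[0,0,0,0,0,0,-1],[0,0,0,0,0,0,-1]],
])

```text
time_s: 4.65
position: [0.4667, -0.2188, 0.1154]
tcp_rot: [[-0.976, 0.218, 0.002], [0.218, 0.976, -0.001], [-0.002, -0.001, -1.0]]
force: [0.2, -0.9, -0.5]
opening: 0.63
```

send_rows([
  [[0,0,0,0,0,0,-1],[0,0,0,0,0,0,-1],[0,0,0,0,0,0,-1],[0,0,0,0,0,0,-1],[0,0,0,0,0,0,-1]],
])

```text
time_s: 5.15
position: [0.466, -0.2185, 0.1141]
tcp_rot: [[-0.976, 0.218, -0.0], [0.218, 0.976, 0.0], [0.0, -0.0, -1.0]]
force: [-0.2, -0.5, -0.3]
opening: 0.172
```

send_rows([
  [[0,0,0,0,0,0,-1],[0,0,0,0,0,-1,-1],[0,0,0,0,0,-2,-1],[0,0,0,0,0,-3,-1],[0,0,0,0,0,-4,-1]],
])

```text
time_s: 5.65
position: [0.4651, -0.2178, 0.2146]
tcp_rot: [[-0.976, 0.218, -0.003], [0.218, 0.976, 0.002], [0.003, 0.001, -1.0]]
force: [0.6, 0.3, -0.5]
opening: 0.165
```

send_rows([
  [[0,0,0,0,0,-4,-1],[0,0,0,0,0,-2,-1],[0,0,0,0,0,0,-1],[0,0,0,0,0,0,-1],[0,0,0,0,0,0,-1]],
])

```text
time_s: 6.15
position: [0.4651, -0.2178, 0.2729]
tcp_rot: [[-0.976, 0.218, -0.003], [0.218, 0.976, 0.002], [0.003, 0.001, -1.0]]
force: [-0.3, 0.6, -0.7]
opening: 0.162
```

Run:
```python
from h import *
import pickle
np.set_printoptions(precision=4,suppress=True)
s=readout.read_state();print(s["position"],s["opening"],s["force"])
m=camera_model("wrist");im=capture("wrist");pickle.dump(m,open("w2.pkl","wb"));cv2.imwrite("pics/w2full.png",im)
sc=capture("scene");ms=camera_model("scene");c=proj("scene",[s["position"]-[0,0,.04]],ms)[0].astype(int);d=proj("scene",[[.66,-.11,.06]],ms)[0].astype(int)
print(c,d)
a=lambda i,c,w,h:(cv2.resize(i[max(c[1]-h,0):c[1]+h,max(c[0]-w,0):c[0]+w],(400,400),interpolation=2))
cv2.imwrite("pics/v5.png",np.hstack([a(sc,c,50,50),cv2.resize(im[40:360,160:480],(400,400))]))
```

```text
[ 0.4651 -0.2178  0.2729] 0.1619138709450383 [-0.2886  0.6121 -0.7105]
[258 139] [250 273]
```

View pics/v5.png

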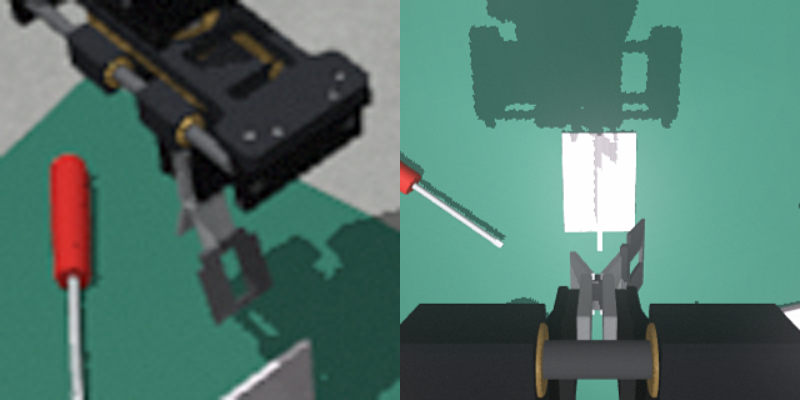

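The clip is held squeezed, with the shade on the +y side (right in the wrist view), and the strip plate is free. Next I move above the hood and measure it there.

send_rows([
  [[0,0,0,-3.6,2.1,0,-1],[0,0,0,-3.6,2.1,0,-1],[0,0,0,-3.6,2.1,0,-1],[0,0,0,-3.6,2.1,0,-1],[0,0,0,-3.6,2.1,0,-1]],
])

```text
time_s: 6.75
position: [0.6656, -0.1545, 0.2723]
tcp_rot: [[-0.976, 0.218, -0.003], [0.218, 0.976, 0.001], [0.003, 0.0, -1.0]]
force: [0.3, -0.8, -0.5]
opening: 0.165
```

send_rows([
  [[0,0,-7.1,0,0,0,-1],[0,0,-7.2,0,0,0,-1],[0,0,0,0,0,0,-1],[0,0,0,0,0,0,-1],[0,0,0,0,0,0,-1]],
])

```text
time_s: 7.25
position: [0.6643, -0.1554, 0.2737]
tcp_rot: [[-1.0, -0.027, -0.001], [-0.027, 1.0, 0.0], [0.001, 0.0, -1.0]]
force: [0.1, 0.4, 0.1]
opening: 0.161
```

Run:
```python
from h import *
import pickle
np.set_printoptions(precision=4,suppress=True)
s=readout.read_state();print(s["position"],s["tcp_rot"][:,1])
m=camera_model("wrist");im=capture("wrist");pickle.dump(m,open("w3.pkl","wb"));cv2.imwrite("pics/w3full.png",im)
print(proj("wrist",[[.632,-.156,.12],[.702,-.154,.12]],m))
cv2.imwrite("pics/v6.png",cv2.resize(im[100:340,160:480],(800,600),interpolation=2))
```

```text
[ 0.6643 -0.1554  0.2737] [-0.0273  0.9996  0.0005]
[[318.8562 187.0369]
 [318.9388 261.9875]]
```

View pics/v6.png

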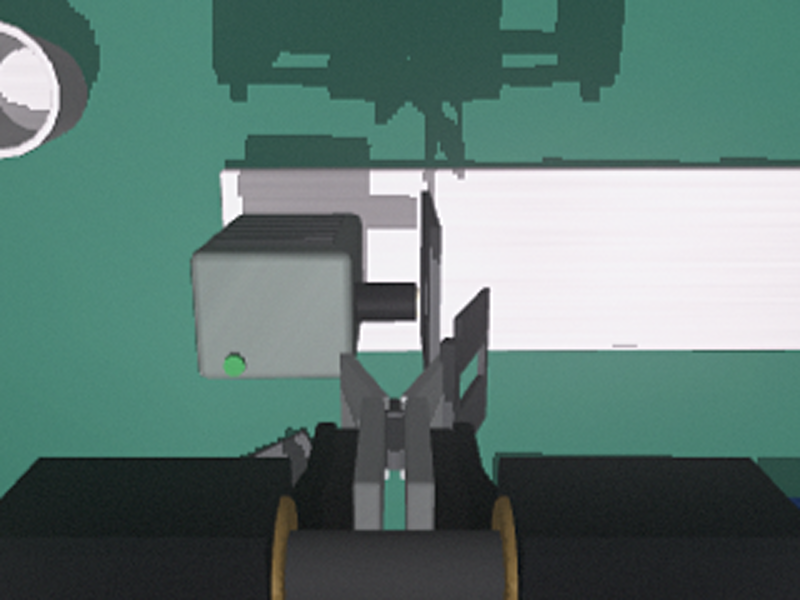

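Run:
```python
from h import *
import pickle
np.set_printoptions(precision=4,suppress=True)
m=pickle.load(open("w3.pkl","rb"))
im=cv2.imread("pics/w3full.png")
def tp(x,y):
    a=np.radians(1.7);c=np.array([.6641,-.0651]);return c+np.array([x*np.cos(a)-y*np.sin(a),x*np.sin(a)+y*np.cos(a)])
P=[];n=[]
for nm,x,y,z in[("base",-.045,-.175,.012),("basefar",.045,-.175,.012),("hoodnear bot",-.035,-.09,.012),("hoodnear top",-.035,-.09,.12),("hoodfar top",.035,-.09,.12),("lamp a",-.025,-.18,.113),("lamp b",-.025,-.12,.113),("lamp d",.025,-.18,.113)]:
    P.append([*tp(x,y),z]);n.append(nm)
for a,b in zip(n,(proj("wrist",P,m)-[160,100])*2.5):print(a,b)
f=lambda p,z:ray("wrist",np.array(p,float)/2.5+[160,100],z,m)[:,:2]
print("base corner",f([(221,171)],.012),"lamp",f([(193,255),(350,250),(200,378)],.113),"hood top near",f([(430,192),(439,240)],.12))
cv2.imwrite("pics/v7.png",cv2.resize(im[150:280,280:380],(600,780),interpolation=0)[:600])
```

```text
base [214.1324 161.6018]
basefar [225.4659 345.3047]
hoodnear bot [395.7542 182.5127]
hoodnear top [396.8752 216.9726]
hoodfar top [397.306  404.3513]
lamp a [147.4557 242.6014]
lamp b [313.7144 242.0063]
lamp d [158.6821 373.694 ]
base corner [[ 0.6286 -0.2383]] lamp [[ 0.6486 -0.2295]
 [ 0.6453 -0.1727]
 [ 0.6957 -0.2288]] hood top near [[ 0.6228 -0.1449]
 [ 0.6395 -0.141 ]]
```

View pics/v7.png

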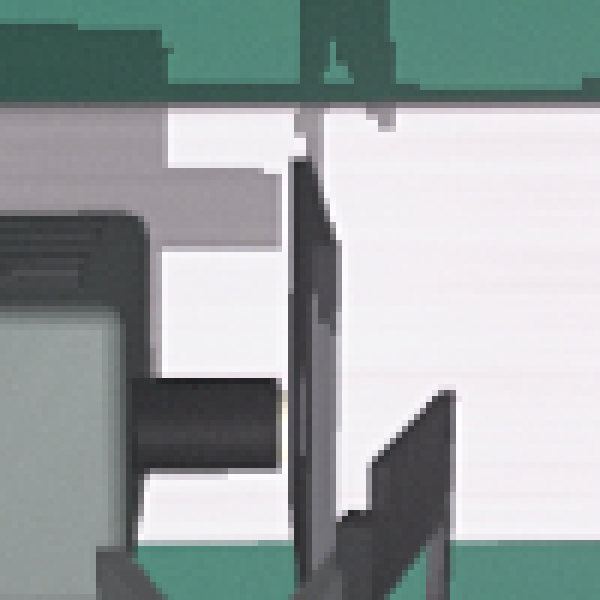

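v7 shows the plate's top face at full px (334.5,190), about 14 mm further towards the receiver than I took from the base. The base is evidently centred on the housings, from −187.5 to 162.5, and not on the tester's origin. The top view agrees, so the hood edge is near (0.668, −0.142). I'll shift there and descend partway.

send_rows([
  [[0,0,0,-0.4,1.3,0,-1],[0,0,0,0,0,2.5,-1],[0,0,0,0,0,2.5,-1],[0,0,0,0,0,1.9,-1],[0,0,0,0,0,0,-1]],
])

```text
time_s: 7.8
position: [0.6664, -0.1405, 0.2021]
tcp_rot: [[-1.0, -0.029, -0.006], [-0.029, 1.0, 0.003], [0.006, 0.003, -1.0]]
force: [-0.2, 0.1, -0.3]
opening: 0.161
```

Run:
```python
from h import *
import pickle
np.set_printoptions(precision=4,suppress=True)
m=pickle.load(open("w3.pkl","rb"))
print("handle top near edge",ray("wrist",np.array([(367,483),(420,483)])/2.5+[160,100],.286,m))
s=readout.read_state();print(s["position"],s["tcp_rot"][:,1],s["time_s"])
m=camera_model("wrist");im=capture("wrist");pickle.dump(m,open("w4.pkl","wb"));cv2.imwrite("pics/w4full.png",im)
x,y,_=s["position"]
sc=capture("scene");c=proj("scene",[[x,y,.13]])[0].astype(int);print(c,proj("wrist",[[x,y,.12],[x-.035,y,.12]],m))
cv2.imwrite("pics/v8.png",np.hstack([cv2.resize(sc[c[1]-50:c[1]+50,c[0]-33:c[0]+33],(396,600),interpolation=2),cv2.resize(im[140:340,250:384],(402,600),interpolation=2)]))
```

```text
handle top near edge [[ 0.652  -0.1614  0.286 ]
 [ 0.6518 -0.1525  0.286 ]]
[ 0.6664 -0.1405  0.2021] [-0.0292  0.9996  0.0031] 7.8
[233 251] [[318.5803 249.1915]
 [320.0999 199.7759]]
```

View pics/v8.png

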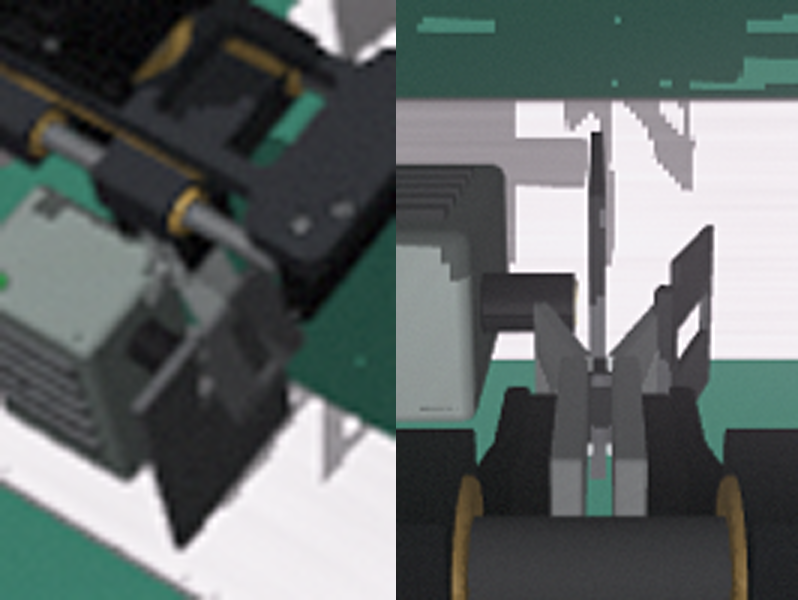

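Run:
```python
from h import *
import pickle
np.set_printoptions(precision=4,suppress=True)
m3=pickle.load(open("w3.pkl","rb"));m4=pickle.load(open("w4.pkl","rb"))
print("snout",ray("wrist",[(315,220.8)],.088,m3),ray("wrist",[(294.7,240.7)],.088,m4))
print("plate near",ray("wrist",[(336,190)],.12,m3),ray("wrist",[(319,209)],.12,m4))
print("handle near edge",ray("wrist",[(317.7,292.7)],.214,m4))
g=lambda c,k:cv2.imread(k)
m=camera_model("top")
# top camera: hood edge ends seen in crop1 (750/170=4.412 px): (515,207) far end top, (500,375)
f=lambda p:np.array(p)/4.412+[250,170]
print("top hood",ray("top",[f((513,210)),f((505,370))],.12,m),"top lamp",ray("top",[f((570,230)),f((675,227)),f((572,312)),f((680,308))],.113,m).mean(0),"recv",ray("top",[f((70,245)),f((150,243)),f((70,328)),f((150,325))],.113,m).mean(0))
print(readout.read_state()["position"])
```

```text
snout [[ 0.6706 -0.1586  0.088 ]] [[ 0.6706 -0.1591  0.088 ]]
plate near [[ 0.6342 -0.1409  0.12  ]] [[ 0.6377 -0.1411  0.12  ]]
handle near edge [[ 0.654  -0.1419  0.214 ]]
top hood [[ 0.5974 -0.1391  0.12  ]
 [ 0.5098 -0.1329  0.12  ]] top lamp [ 0.5659 -0.1994  0.113 ] recv [0.5583 0.0788 0.113 ]
[ 0.6686 -0.1417  0.2055]
```

The plate runs centrally between the open jaws. The snout reads x≈0.6706, while the clip's middle is at ≈0.666, so I shift +3 mm in x, descend to the seat and open.

send_rows([
  [[0,0,0,-0.3,0,0.5,-1],[0,0,0,0,0,1.2,-1],[0,0,0,0,0,1.2,-1],[0,0,0,0,0,1.2,-1],[0,0,0,0,0,0,-1]],
])

```text
time_s: 8.4
position: [0.6704, -0.1418, 0.1621]
tcp_rot: [[-1.0, -0.029, -0.003], [-0.029, 1.0, 0.001], [0.003, 0.001, -1.0]]
force: [-0.1, 0.0, -0.8]
opening: 0.16
```

send_rows([
  [[0,0,0,0,0,0,-1],[0,0,0,0,0,0,-1],[0,0,0,0,0,0,0],[0,0,0,0,0,0,0.2],[0,0,0,0,0,0,0.6]],
])

```text
time_s: 8.9
position: [0.6713, -0.142, 0.1645]
tcp_rot: [[-1.0, -0.029, 0.0], [-0.029, 1.0, 0.0], [-0.0, 0.0, -1.0]]
force: [0.6, 1.7, -1.5]
opening: 0.354
```

send_rows([
  [[0,0,0,0,0,0,1],[0,0,0,0,0,0,1],[0,0,0,0,0,0,1],[0,0,0,0,0,0,1],[0,0,0,0,0,0,1]],
])

```text
time_s: 9.4
position: [0.6714, -0.1423, 0.1644]
tcp_rot: [[-1.0, -0.029, 0.0], [-0.029, 1.0, -0.0], [-0.0, -0.0, -1.0]]
force: [0.3, -0.1, -0.1]
opening: 0.807
```

send_rows([
  [[0,0,0,0,0,-1,1],[0,0,0,0,0,-2.5,1],[0,0,0,0,0,-4,1],[0,0,0,0,0,-4,1],[0,0,0,0,0,-1,1]],
])

```text
time_s: 9.9
position: [0.674, -0.1431, 0.2962]
tcp_rot: [[-1.0, -0.03, 0.011], [-0.03, 1.0, -0.004], [-0.011, -0.005, -1.0]]
force: [-0.0, -0.6, 0.2]
opening: 0.992
```

Run:
```python
from h import *
import pickle
np.set_printoptions(precision=4,suppress=True)
s=readout.read_state();print(s["position"],s["time_s"])
m=camera_model("wrist");im=capture("wrist");pickle.dump(m,open("w5.pkl","wb"));cv2.imwrite("pics/w5full.png",im)
print(proj("wrist",[[.67,-.1417,.132],[.67,-.1417,.176],[.67,-.1417,.12]],m))
sc=capture("scene");c=proj("scene",[[.669,-.142,.11]])[0].astype(int)
cv2.imwrite("pics/v9.png",np.hstack([cv2.resize(sc[c[1]-50:c[1]+50,c[0]-33:c[0]+33],(396,600),interpolation=2),cv2.resize(im[140:340,250:384],(402,600),interpolation=2)]))
```

```text
[ 0.674  -0.1431  0.2962] 9.9
[[320.9973 213.833 ]
 [321.3302 226.8964]
 [320.9214 210.8544]]
```

View pics/v9.png

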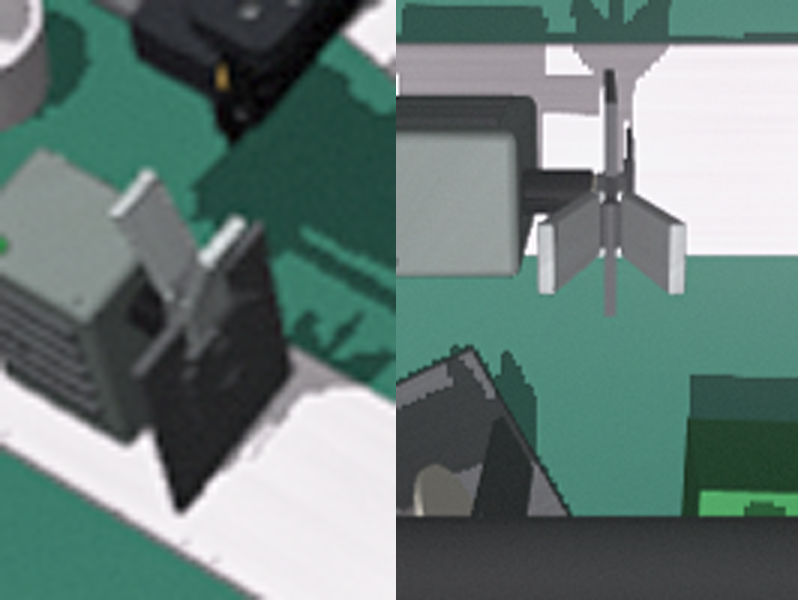

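The clip is seated on the hood, standing square with the shade on the receiver side (hinge at crop (612,215), mid-plate), and the fingers are clear. Now on to the rack, turning the jaws by 90°.

send_rows([
  [[0,0,0,2.1,3.5,0,1],[0,0,0,2.1,3.5,0,1],[0,0,0,2.1,3.5,0,1],[0,0,0,2.1,3.5,0,1],[0,0,0,2.1,3.5,0,1]],
])

```text
time_s: 10.5
position: [0.5588, 0.031, 0.2871]
tcp_rot: [[-1.0, -0.029, -0.004], [-0.029, 1.0, 0.001], [0.004, 0.001, -1.0]]
force: [-0.0, 0.4, 0.5]
opening: 0.997
```

send_rows([
  [[0,0,0,2.1,3.5,0,1],[0,0,0,2.1,3.5,0,1],[0,0,0,2.1,3.5,0,1],[0,0,0,2.1,3.5,0,1],[0,0,0,2.1,3.5,0,1]],
])

```text
time_s: 11.0
position: [0.4487, 0.2024, 0.2875]
tcp_rot: [[-1.0, -0.029, -0.004], [-0.029, 1.0, -0.001], [0.004, -0.001, -1.0]]
force: [0.3, -0.2, 0.7]
opening: 0.998
```

send_rows([
  [[0,0,7.5,0,0,0,1],[0,0,7.5,0,0,0,1],[0,0,7.5,0,0,0,1],[0,0,7.5,0,0,0,1],[0,0,7.5,0,0,0,1]],
])

```text
time_s: 11.5
position: [0.4496, 0.2013, 0.2874]
tcp_rot: [[-0.808, 0.589, -0.004], [0.589, 0.808, -0.001], [0.003, -0.003, -1.0]]
force: [0.2, -0.7, 0.1]
opening: 0.998
```

send_rows([
  [[0,0,7.5,0,0,0,1],[0,0,7.5,0,0,0,1],[0,0,7.5,0,0,0,1],[0,0,7.5,0,0,0,1],[0,0,7.5,0,0,0,1]],
])

```text
time_s: 12.0
position: [0.4497, 0.2012, 0.2874]
tcp_rot: [[-0.282, 0.959, -0.004], [0.959, 0.282, -0.001], [0.0, -0.004, -1.0]]
force: [-0.4, -0.7, -0.2]
opening: 1.0
```

send_rows([
  [[0,0,7.5,0,0,1.5,1],[0,0,7.5,0,0,1.5,1],[0,0,0,0,0,0.5,1],[0,0,0,0,0,0,1],[0,0,0,0,0,0,1]],
])

```text
time_s: 12.5
position: [0.4509, 0.2015, 0.254]
tcp_rot: [[-0.031, 1.0, -0.001], [1.0, 0.031, -0.0], [-0.0, -0.001, -1.0]]
force: [0.5, -0.2, -0.0]
opening: 1.005
```

Run:
```python
from h import *
import pickle
np.set_printoptions(precision=4,suppress=True)
m5=pickle.load(open("w5.pkl","rb"));print("hood ends",ray("wrist",[(321.3,175),(321.3,245)],.12,m5))
s=readout.read_state();print(s["position"],s["tcp_rot"][:,1],s["time_s"])
m=camera_model("wrist");im=capture("wrist");pickle.dump(m,open("w6.pkl","wb"));cv2.imwrite("pics/w6full.png",im)
for t,z in(("rack",.021),("prism",.066)):
    for r in regions_of("wrist",t)[:1]:
        b=cv2.boxPoints(cv2.minAreaRect(cv2.findNonZero(r["mask"].astype(np.uint8))))
        P=ray("wrist",b,z,m)[:,:2];print(t,r["p"],b.round(),P.mean(0),P,[np.degrees(np.arctan2(*(e[::-1]))) for e in (P[1]-P[0],P[2]-P[1])])
c=proj("wrist",[[.45,.205,.04]],m)[0].astype(int);x0,y0=c[0]-67,c[1]-50;print(x0,y0)
cv2.imwrite("pics/v10.png",cv2.resize(im[y0:y0+100,x0:x0+133],(798,600),interpolation=2))
```

```text
hood ends [[ 0.6358 -0.1424  0.12  ]
 [ 0.7046 -0.1402  0.12  ]]
[0.4509 0.2015 0.254 ] [ 0.9995  0.0313 -0.0008] 12.5
rack 0.64 [[297. 133.]
 [343. 133.]
 [343. 264.]
 [297. 264.]] [0.4536 0.2037] [[0.4268 0.2773]
 [0.4755 0.2788]
 [0.4832 0.1302]
 [0.4288 0.1285]] [np.float64(1.7325160107022044), np.float64(-87.04811458357041)]
prism 0.66 [[313. 190.]
 [327. 190.]
 [327. 222.]
 [313. 222.]] [0.4532 0.2085] [[0.4458 0.2244]
 [0.4595 0.2248]
 [0.4607 0.1925]
 [0.4467 0.1921]] [np.float64(1.7478124845339071), np.float64(-87.80922214863384)]
249 154
```

View pics/v10.png

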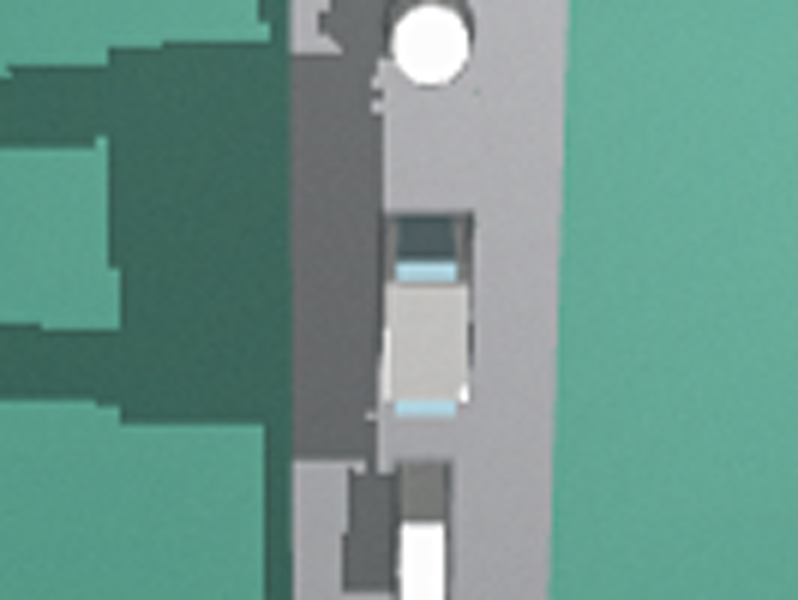

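The prism's top face is centred at full px (320.1,210.4), which puts it at about (0.453, 0.2045). Its windows face ±y and the jaws close along x. I descend and close.

send_rows([
  [[0,0,0,0.3,0.2,4.5,1],[0,0,0,0,0,4.5,1],[0,0,0,0,0,4.5,1],[0,0,0,0,0,4,1],[0,0,0,0,0,2,1]],
])

```text
time_s: 13.15
position: [0.4519, 0.2043, 0.0568]
tcp_rot: [[-0.03, 1.0, -0.003], [1.0, 0.03, -0.001], [-0.001, -0.003, -1.0]]
force: [-0.1, -0.1, 0.1]
opening: 1.0
```

send_rows([
  [[0,0,0,0,0,1.1,1],[0,0,0,0,0,0,0.5],[0,0,0,0,0,0,0.4],[0,0,0,0,0,0,0.3],[0,0,0,0,0,0,0.3]],
])

```text
time_s: 13.65
position: [0.4539, 0.2048, 0.0495]
tcp_rot: [[-0.03, 1.0, 0.003], [1.0, 0.03, 0.001], [0.0, 0.003, -1.0]]
force: [-0.3, 0.5, -0.3]
opening: 0.726
```

Run:
```python
from h import *
np.set_printoptions(precision=4,suppress=True)
s=readout.read_state();print(s["position"],s["opening"],s["force"])
m=camera_model("wrist");im=capture("wrist");cv2.imwrite("pics/w7full.png",im)
for t in("prism","window_a"):
    for r in regions_of("wrist",t)[:1]:
        b=cv2.boundingRect(r["mask"].astype(np.uint8));print(t,r["p"],b)
p=s["position"];print("expected prism top corners",proj("wrist",[p+[dx,dy,.018] for dx in(-.007,.007) for dy in(-.01,.01)],m))
```

```text
[0.4539 0.2048 0.0495] 0.725527638500329 [-0.2749  0.4706 -0.2627]
prism 0.57 (299, 256, 34, 94)
window_a 0.7 (303, 256, 25, 45)
expected prism top corners [[299.9744 345.0756]
 [300.668  302.6189]
 [332.9123 345.852 ]
 [334.9409 303.4693]]
```

send_rows([
  [[0,0,0,0,0,0.1,-0.4],[0,0,0,0,0,0,-0.6],[0,0,0,0,0,0,-1],[0,0,0,0,0,0,-1],[0,0,0,0,0,0,-1]],
])

```text
time_s: 14.3
position: [0.453, 0.2046, 0.0472]
tcp_rot: [[-0.029, 1.0, -0.0], [1.0, 0.029, -0.0], [-0.0, -0.0, -1.0]]
force: [-0.7, -0.2, 1.1]
opening: 0.281
```

send_rows([
  [[0,0,0,0,0,0,-1],[0,0,0,0,0,0,-1],[0,0,0,0,0,0,-1],[0,0,0,0,0,0,-1],[0,0,0,0,0,0,-1]],
])

```text
time_s: 14.8
position: [0.453, 0.2046, 0.0472]
tcp_rot: [[-0.029, 1.0, -0.0], [1.0, 0.029, -0.0], [-0.0, -0.0, -1.0]]
force: [-0.9, -0.0, 0.0]
opening: 0.16
```

send_rows([
  [[0,0,0,0,0,-0.5,-1],[0,0,0,0,0,-2,-1],[0,0,0,0,0,-4,-1],[0,0,0,0,0,-5,-1],[0,0,0,0,0,-4,-1]],
])

```text
time_s: 15.3
position: [0.453, 0.2046, 0.2047]
tcp_rot: [[-0.029, 1.0, 0.001], [1.0, 0.029, 0.0], [0.0, 0.001, -1.0]]
force: [0.1, 0.1, -0.3]
opening: 0.157
```

send_rows([
  [[0,0,0,0,0,0,-1],[0,0,0,0,0,0,-1],[0,0,0,0,0,0,-1],[0,0,0,-3.2,2.5,0,-1],[0,0,0,-3.2,2.5,0,-1]],
])

```text
time_s: 15.8
position: [0.5035, 0.1421, 0.2002]
tcp_rot: [[-0.032, 0.999, -0.005], [0.999, 0.032, -0.0], [-0.0, -0.005, -1.0]]
force: [0.3, 0.3, -1.1]
opening: 0.163
```

send_rows([
  [[0,0,0,-3.3,2.6,0,-1],[0,0,0,-3.3,2.6,0,-1],[0,0,0,-3.3,2.6,0,-1],[0,0,0,-3.3,2.6,0,-1],[0,0,0,-3.3,2.6,0,-1]],
])

```text
time_s: 16.3
position: [0.6392, -0.0203, 0.1992]
tcp_rot: [[-0.029, 1.0, -0.005], [1.0, 0.029, 0.001], [0.001, -0.005, -1.0]]
force: [0.4, 0.2, -0.8]
opening: 0.162
```

send_rows([
  [[0,0,0,-3.3,2.6,0,-1],[0,0,0,0,0,0,-1],[0,0,0,0,0,3,-1],[0,0,0,0,0,2,-1],[0,0,0,0,0,0,-1]],
])

```text
time_s: 16.8
position: [0.6623, -0.0499, 0.1464]
tcp_rot: [[-0.029, 0.999, -0.012], [1.0, 0.029, 0.003], [0.004, -0.012, -1.0]]
force: [-1.0, 0.5, -0.2]
opening: 0.161
```

Run:
```python
from h import *
import pickle
np.set_printoptions(precision=4,suppress=True)
s=readout.read_state();print(s["position"],s["tcp_rot"][:,1],s["opening"],s["time_s"])
m=camera_model("wrist");im=capture("wrist");pickle.dump(m,open("w8.pkl","wb"));cv2.imwrite("pics/w8full.png",im)
for t in("prism","tester"):
    for r in regions_of("wrist",t)[:1]:
        k=r["mask"].astype(np.uint8);print(t,r["p"],cv2.boundingRect(k));cv2.imwrite(f"pics/w8_{t}.png",k*255)
p=s["position"]
print("tcp px",proj("wrist",[p+[0,0,.018],p],m))
a=np.radians(1.7);o=np.array([.6667,-.051])
for y in(-.15,-.1,0,.08,.11,.155):
    q=[o[0]-y*np.sin(a)-0,o[1]+y];print(y,proj("wrist",[[q[0]-.045,q[1],.012],[q[0],q[1],.012],[q[0]+.045,q[1],.012],[q[0]-.025,q[1],.113],[q[0]+.025,q[1],.113]],m).round(1).tolist())
c=np.hstack([cv2.resize(im[120:420,220:420],(400,600),interpolation=2)])
sc=capture("scene");d=proj("scene",[[.667,-.08,.09]])[0].astype(int)
cv2.imwrite("pics/v11.png",np.hstack([c,cv2.resize(sc[d[1]-90:d[1]+90,d[0]-60:d[0]+60],(400,600),interpolation=2)]))
```

```text
[ 0.6623 -0.0499  0.1464] [ 0.9995  0.0294 -0.0121] 0.1607465624829842 16.8
prism 0.81 (301, 252, 34, 99)
tester 0.58 (264, 0, 126, 377)
tcp px [[316.4918 324.5155]
 [317.0839 303.8472]]
-0.15 [[277.4, 376.7], [323.7, 378.2], [370.1, 379.7], [288.0, 478.3], [360.9, 480.8]]
-0.1 [[275.5, 331.4], [323.9, 332.9], [372.3, 334.5], [286.0, 419.5], [363.5, 422.0]]
0 [[271.3, 227.6], [324.4, 229.2], [377.5, 230.9], [281.2, 275.9], [370.1, 278.7]]
0.08 [[267.3, 128.9], [324.8, 130.6], [382.4, 132.3], [276.2, 127.0], [376.8, 130.0]]
0.11 [[265.7, 87.5], [325.0, 89.2], [384.5, 90.9], [274.0, 60.5], [379.9, 63.5]]
0.155 [[262.9, 20.0], [325.4, 21.8], [387.9, 23.5], [270.2, -53.4], [385.0, -50.2]]
```

View pics/v11.png

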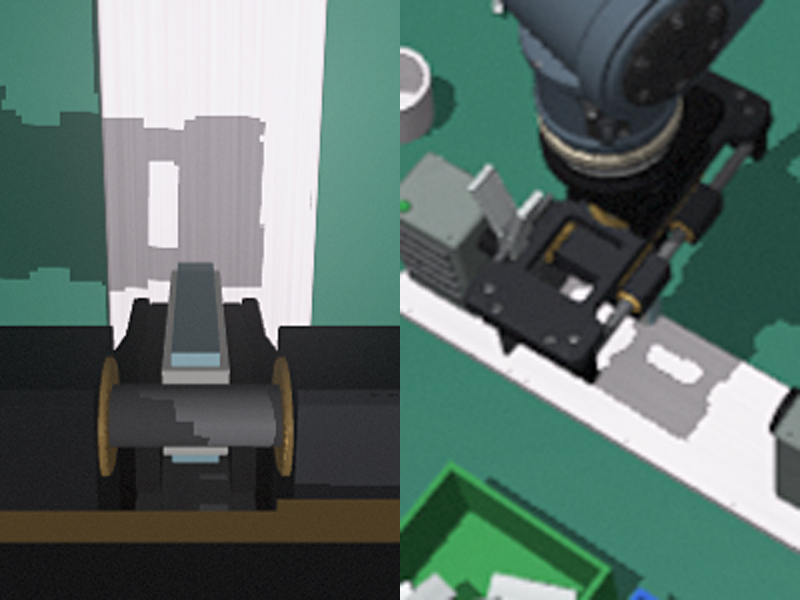

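The prism is held squarely, with its faces parallel to the pads and its windows clear of the fingers (crop (195,415)). It also sits parallel to the base edges (crop 104–319). I go down to beam height, and get a third opinion on the base's x from the scene and top cameras.

send_rows([
  [[0,0,0,0,0,1.5,-1],[0,0,0,0,0,1.5,-1],[0,0,0,0,0,1.5,-1],[0,0,0,0,0,0.5,-1],[0,0,0,0,0,0,-1]],
])

```text
time_s: 17.5
position: [0.6655, -0.051, 0.1003]
tcp_rot: [[-0.029, 1.0, -0.003], [1.0, 0.029, 0.001], [0.001, -0.003, -1.0]]
force: [0.4, 0.2, -0.3]
opening: 0.159
```

Run:
```python
from h import *
np.set_printoptions(precision=4,suppress=True)
print(readout.read_state()["position"])
for cam in("scene","top"):
    im=cv2.imread(f"pics/{cam}0.png")
    poly=proj(cam,[[.60,-.26,.012],[.73,-.26,.012],[.73,.13,.012],[.60,.13,.012]])
    k=np.zeros(im.shape[:2],np.uint8);cv2.fillPoly(k,[poly.astype(np.int32)],255)
    w=((im.min(2)>165)&(k>0)).astype(np.uint8)
    n,l,st,_=cv2.connectedComponentsWithStats(w);i=1+st[1:,4].argmax()
    ys,xs=np.where(l==i);P=ray(cam,np.c_[xs,ys],.012)[:,:2]
    a=np.radians(1.7);R=np.array([[np.cos(a),np.sin(a)],[-np.sin(a),np.cos(a)]]);Q=P@R.T
    for lo in np.arange(-.03,.10,.02):
        q=Q[(Q[:,1]>lo)&(Q[:,1]<lo+.02),0];print(cam,round(lo,2),np.sort(q)[[3,-4]],end=" ")
    o=np.array([.6670,-.051])@R.T;print("\nmid in this frame",o)
# wrist image w8: base edges, brightness transitions
import pickle
m=pickle.load(open("pics/../w8.pkl","rb"));im=cv2.imread("pics/w8full.png");r=im[:,:,2].astype(int)
for v in(140,150,160,170):
    xs=np.where(r[v]>140)[0];xs=xs[(xs>240)&(xs<420)];P=ray("wrist",[(xs[0]-.5,v),(xs[-1]+.5,v)],.012,m);print(v,xs[[0,-1]],P[:,:2].ravel(),"mid x at y=-.051:",P[:,0].mean()+(P[0,1]+.051)*np.tan(a))
```

```text
[ 0.6655 -0.051   0.1003]
scene -0.03 [0.6236 0.7111] scene -0.01 [0.6235 0.7111] scene 0.01 [0.6494 0.7107] scene 0.03 [0.681  0.7111] scene 0.05 [0.6908 0.7107] scene 0.07 [0.6282 0.7107] scene 0.09 [0.631  0.7067] 
mid in this frame [ 0.6652 -0.0708]
top -0.03 [0.6182 0.7058] top -0.01 [0.6189 0.7039] top 0.01 [0.6196 0.7044] top 0.03 [0.6226 0.7048] Traceback (most recent call last):
  File "<stdin>", line 13, in <module>
IndexError: index 3 is out of bounds for axis 0 with size 0
```

Base centre at mid-beam, per camera: scene 0.669, wrist 0.6675, top 0.664, mean about 0.667. I shift +1 mm and settle.

send_rows([
  [[0,0,0,0,0.1,0,-1],[0,0,0,0,0,0,-1],[0,0,0,0,0,0,-1],[0,0,0,0,0,0,-1],[0,0,0,0,0,0,-1]],
])

```text
time_s: 18.0
position: [0.6678, -0.0512, 0.1027]
tcp_rot: [[-0.029, 1.0, 0.001], [1.0, 0.029, -0.0], [-0.0, 0.001, -1.0]]
force: [0.1, -0.4, -0.2]
opening: 0.161
```

Run:
```python
from h import *
import pickle
np.set_printoptions(precision=4,suppress=True)
s=readout.read_state();print(s["position"],s["tcp_rot"],s["opening"],s["force"],s["qvel"])
m=pickle.load(open("w8.pkl","rb"));im=cv2.imread("pics/w8full.png");r=im[:,:,2].astype(int)
for v in(130,145,160,170):
    xs=np.where(r[v]>140)[0];xs=xs[(xs>240)&(xs<420)];P=ray("wrist",[(xs[0]-.5,v),(xs[-1]+.5,v)],.012,m);print(v,xs[[0,-1]],"wrist mid x:",P[:,0].mean()+(P[0,1]+.051)*np.tan(np.radians(1.7)))
for c in("scene","top"):
    im=capture(c);cv2.imwrite(f"pics/{c}_end.png",im)
    for t in("clip","prism"):print(c,t,[(np.array(d["location"]),round(d["p"],2)) for d in spot_in(c,t)[:2]])
```

```text
[ 0.6678 -0.0512  0.1027] [[-0.0295  0.9996  0.0006]
 [ 0.9996  0.0295 -0.0002]
 [-0.0002  0.0006 -1.    ]] 0.16070185125026765 [ 0.0947 -0.4    -0.2148] [-0.0357  0.147   0.093   0.0469 -0.0173 -0.0913]
130 [269 382] wrist mid x: 0.6670823364892186
145 [270 381] wrist mid x: 0.6671444375483905
160 [270 381] wrist mid x: 0.6672040420320225
170 [271 380] wrist mid x: 0.667248622166323
scene clip [(array([ 0.6757, -0.1317,  0.1339]), 0.66)]
scene prism [(array([0.4969, 0.0161, 0.0141]), 0.17)]
top clip [(array([ 0.6683, -0.1415,  0.1559]), 0.77)]
top prism []
```

Run:
```python
from h import *
im=cv2.imread("pics/scene_end.png");d=proj("scene",[[.667,-.06,.09]])[0].astype(int);print(d)
cv2.imwrite("pics/v12.png",cv2.resize(im[d[1]-90:d[1]+90,d[0]-120:d[0]+120],(800,600),interpolation=2))
```

```text
[266 280]
```

send_rows([
  [[0,0,0,0,-0.05,0.3,-1],[0,0,0,0,0,0,-1],[0,0,0,0,0,0,-1],[0,0,0,0,0,0,-1],[0,0,0,0,0,0,-1]],
])

```text
time_s: 18.8
position: [0.6672, -0.0512, 0.0993]
tcp_rot: [[-0.029, 1.0, 0.0], [1.0, 0.029, -0.0], [-0.0, 0.0, -1.0]]
force: [0.1, -0.4, 0.9]
opening: 0.159
```

Run:
```python
from h import *
s=readout.read_state();print(s["position"],s["opening"],s["force"],s["qvel"]);print(bot.hand_in())
```

```text
[ 0.66718518 -0.05123225  0.09927789] 0.15901569237406202 [ 0.06193108 -0.37464277  0.87981113] [ 0.12701748 -0.07443635  0.04893154  0.0034606  -0.03708413 -0.00250648]
the job is handed in; nothing more can be done
None
```

I put the clip on the hood edge with its shade on the receiver side and let it go. I then lifted the prism out of the rack by its frosted faces and handed the job in at about 19 s, still holding it at mid-beam. The hand-in reported no verdict.

**Last checks**
- **Prism:** the TCP is at (0.667, −0.051, 0.099), which puts the prism's middle about 88 mm up. It is held upright, parallel to the tester's base, with the gripper at 14 mm opening and the arm nearly still.
- **Clip:** the top camera's network found it at (0.668, −0.142), on the hood's measured position. The scene camera's network put it about 10 mm away from that, at (0.676, −0.132).

**Doubts**
- **Sideways centring:** the cameras disagreed on the beam's sideways position by about 5 mm (top 0.664, wrist 0.667, scene 0.669). I used 0.667, so this has the least margin against the 5 mm limit.
- **Tester's origin:** the tester's base is not centred on its stated origin. I took the hood's position from the wrist view of the plate instead.
- **Final picture:** the 12-picture limit stopped me viewing the end scene. The last look at the seated clip was just after I released it.
- **Prism not confirmed by camera at the end:** the networks did not find it there. Its position is worked out from the arm's pose and the grip.
- **Bystanders:** I did not measure their positions again at the end.

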